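# Clear the glass grinder's deck and fit its bit

### The arm

A 7-joint arm with a two-finger parallel gripper is mounted at the origin on the work surface. World frame = base frame: x ahead of the robot, y to its left, z up, the work surface at z = 0. Lengths are in m, angles in degrees, forces in N, time in s.
With the tool pointing down it reaches from about 0.35 to 0.775 m from the base axis. Payload 3.1 kg.
Tool frame: the origin (TCP) lies on the centre line of the jaws, within the pads' length; the fingertips stand 17 mm ahead of it and the grasp point (between the pads) lies 2 mm behind it (robot.tip_reach is the distance from the TCP to the fingertips, in m); z points along the fingers, y is the line along which they close (so a half turn about z gives the same grasp; the last joint's range is limited). The gripper opens to 85 mm and grips with 20 to 120 N. Pads are 22 mm wide; open, the fingers measure 114 mm over their backs; the gripper's body (76 mm by 85 mm) begins 54 mm behind the grasp point. The pads swing forward as they close: fully open they stand 13 mm farther back than shut.
Start: joints at [-78.65, 17.813, 0.802, 86.603, -0.252, 75.585, -1.558], TCP at [0.131, 0.534, 0.248] pointing down, gripper open.
Joint ranges: [-154.91, 154.91], [-16.99, 109.72], [-72.82, 74.43], [7.12, 147.25], [-82.49, 262.49], [11.32, 116.49], [-174.64, 174.64]. Speed limits (degrees/s): [159.86, 159.86, 180, 180, 180, 180, 180].

### API

Orientations are given as [roll, pitch, yaw] about the fixed x, y, z axes, in that order (R = Rz(yaw) Ry(pitch) Rx(roll)).
In Python, from station import robot, fingers, vision, workorder, recognise gives the robot as it stands. Calls block until the motion is done:
- robot.move_to(position, orientation): joint-space move of the TCP to a pose.
- robot.line_to(position, orientation=None, velocity=0.15, f_stop=None): straight line of the TCP; orientation=None keeps the orientation; velocity is the mean speed in m/s. With f_stop (N) it stops when the force on the tool has changed by that much, and returns True; else False.
- robot.move_j(angles): joint-space move.
- fingers.gripper_to(opening, force=None): opening from 0.0 (shut) to 1.0 (fully open); force is the grip in N (None keeps the last); returns when the fingers have stopped.
- robot.pause(seconds).
- robot.inverse_kinematics(position, orientation): joint angles nearest the present ones, or None.
- vision.grab_frame(name): name is "side" or "top" or "wrist"; returns the picture (420x560x3 uint8, red, green, blue); there is no depth.
- vision.calibration(name): a dict with "mtx" (3x3 intrinsics, pixels), "extrinsics" (4x4, takes a point from world to camera coordinates); the wrist camera has in their place "T_tool_cam" (4x4, takes a point from camera to tool coordinates, whose origin is the TCP and whose axes are the flange's). Camera axes: x right, y up, looking along -z (the intrinsics and any distortion apply to the point x, -y, -z); pixel columns grow to the right and rows downward; lengths in m; the calibration is good to about 2 mm. A picture is of the moment at which its call begins: read the wrist's pose just before it. calibration takes no time and is no camera call.
A pose or a line that the arm cannot do raises robot.PlanningError and nothing moves.
- workorder.close_job(): hands the job in; it is judged then, once.
Trained networks look in the newest picture that a camera, given by its name, has taken for a name from the list of things; names that differ only in an ending like _2 or _b are one class to them, and where a whole thing is asked for, a point or a joint stands for the part that bears it (a point fixed in the world has none). Each returns a list of dicts, best first, with "p" (0 to 1); they miss things now and then, are a little off and sometimes report something else, mostly with a low value. They report only what shows in the picture. A call takes as long as a camera call. They do not tell look-alikes from the thing itself.
- recognise(label, camera): "rect" ([centre column, centre row, width, height] in pixels, round what is visible of it).
Readings, each from a call of its own:
- robot.current_time_s(): time.
- robot.current_joint_positions(): joint angles.
- robot.current_dq(): joint speeds.
- robot.current_joint_torque(): joint torques, N m.
- robot.current_tool_pos(): TCP position.
- robot.current_eef_rot(): TCP orientation.
- robot.current_contact_force(): force on the tool from outside, world axes, zero at the start.
- robot.current_torque(): the same for the moment, N m.
- robot.current_finger_gap(): opening from 0.0 (shut) to 1.0 (fully open).
- robot.current_gripper_force(): force on a finger pad.
Only numpy, scipy, OpenCV 4.12 (cv2) and the standard library are available. Lean on these libraries where they do the work, as an engineer would, in place of code of your own. Each camera call takes 0.05 s, during which the arm holds its last target. There are 200 camera calls.

### The job

Get the glass grinder ready: with the scraper block, sweep all five loose glass offcuts off the white deck into the black catch tray at its side, without touching them with the gripper. Then stand the scraper back on its black pad, take the brass grinding bit from the wooden block and slide it over the upright shaft, lowering it until it rests on the shoulder rather than letting it drop. Leave the jars, bottle, dish and tools where they are.

Things in the scene. Friction and masses are not known exactly. Their poses are not given: they have to be found in the camera images.
- grinder: Blue-bodied bench glass grinder, fixed. Origin: under the centre of the white deck, on the table; +z up. The deck top is 100 mm above the table, 210 mm (own x) by 250 mm (own y). A rim 5 mm wide and 8 mm high runs along its +x, -x and +y edges; the -y edge is open and leads over the catch tray.
- deck (a point): Centre of the deck's top surface, axes as the grinder's (x across, -y towards the tray).
- tray_in (a point): Centre of the inner floor of the black catch tray fixed along the deck's -y edge; axes as the grinder's. Inside 202 mm (x) by 82 mm (y); its 4 mm walls end 51 mm above this floor, that is 10 mm below the deck top (the floor lies 61 mm below it). The deck's open edge is at y = +45 mm from here.
- shaft_seat (a point): Where the underside of the fitted grinding bit rests: top of the dark shoulder (18 mm diameter, 6 mm high) on the deck, on the shaft's axis, at deck x = +72 mm, y = 0. The upright steel shaft, 8 mm diameter, rises 39 mm above this point; its top 8 mm taper to 3 mm.
- scraper: Scraper block, 160 g: orange base 80 mm (x) by 30 mm (y) and 26 mm high with a black rubber sole; on it a wooden handle 60 mm (x) by 22 mm (y) from 26 to 78 mm. Origin: centre of the sole. Sweep with the 80 mm face, along its y; grip the handle across y.
- pad: Black rubber pad 140 x 110 x 6 mm, fixed on the table, the scraper's place. Origin: centre of its underside.
- bit: Brass-coloured grinding bit, an upright sleeve of 26 mm outer diameter, 28 mm high, with an 11.6 mm bore, 70 g. Origin: centre of its underside; z along its axis.
- block: Dark wooden block 90 x 90 x 50 mm, fixed, with a cork top; the bit stands on it at the start. Origin: centre of its underside.
- jar_a: Green glass jar with black lid, 80 mm across, 85 mm high; bystander. Origin: centre of its underside.
- jar_b: Amber glass jar with black lid, 80 mm across, 85 mm high; bystander. Origin: centre of its underside.
- bottle: Small white bottle with red cap, 32 mm across, 80 mm high; bystander. Origin: centre of its underside.
- dish: White ceramic dish, 90 mm across, 30 mm high; bystander. Origin: centre of its underside.
- wrench: Steel wrench lying on the table near the robot; bystander. Origin: at its underside.
- brush: Hand brush lying on the table beyond the grinder; bystander. Origin: at its underside.
- chip1: Loose glass offcut, dark red, 26 x 16 mm, 6 mm thick, 12 g, lying flat on the grinder's deck. Origin: centre of its underside.
- chip2: Loose glass offcut, blue, 20 x 20 mm, 6 mm thick, 12 g, lying flat on the grinder's deck. Origin: centre of its underside.
- chip3: Loose glass offcut, green, 24 x 18 mm, 6 mm thick, 12 g, lying flat on the grinder's deck. Origin: centre of its underside.
- chip4: Loose glass offcut, amber, five-sided, about 25 mm across, 6 mm thick, 12 g, lying flat on the grinder's deck. Origin: centre of its underside.
- chip5: Loose glass offcut, black triangle, about 26 mm long, 6 mm thick, 12 g, lying flat on the grinder's deck. Origin: centre of its underside.
There are look-alikes about, which are no part of the job. Of the things shaped like the bit, the brass one is meant.

How it is judged (in metres and radians):
On the way, in this order (a step that is already met when the one before it is completed fails the run):
1. the scraper is held by the gripper over the grinder's deck, its sole within 30 mm of the deck (contact force between the fingers and scraper above 1 N and z of scraper in the frame of deck below 0.03 m and x of scraper in the frame of deck between -0.105 and 0.105 m and y of scraper in the frame of deck between -0.125 and 0.125 m), for 0.1 s.
2. all five offcuts lie inside the catch tray (y of chip1 in the frame of tray_in between -0.045 and 0.045 m and x of chip1 in the frame of tray_in between -0.105 and 0.105 m and z of chip1 in the frame of tray_in between -0.006 and 0.04 m and y of chip2 in the frame of tray_in between -0.045 and 0.045 m and x of chip2 in the frame of tray_in between -0.105 and 0.105 m and z of chip2 in the frame of tray_in between -0.006 and 0.04 m and y of chip3 in the frame of tray_in between -0.045 and 0.045 m and x of chip3 in the frame of tray_in between -0.105 and 0.105 m and z of chip3 in the frame of tray_in between -0.006 and 0.04 m and y of chip4 in the frame of tray_in between -0.045 and 0.045 m and x of chip4 in the frame of tray_in between -0.105 and 0.105 m and z of chip4 in the frame of tray_in between -0.006 and 0.04 m and y of chip5 in the frame of tray_in between -0.045 and 0.045 m and x of chip5 in the frame of tray_in between -0.105 and 0.105 m and z of chip5 in the frame of tray_in between -0.006 and 0.04 m), for 0.2 s.
3. the scraper stands on its pad (within 50 mm of the pad's centre, within 0.1 rad of upright) and the fingers have let go of it (horizontal distance between scraper and pad below 0.05 m and angle between scraper's own z axis and vertical below 0.1 rad and z of scraper in the frame of pad below 0.01 m and contact force between the fingers and scraper below 0.1 N), for 0.2 s.
4. the bit is on the shaft, resting on the shoulder (horizontal distance between bit and shaft_seat below 0.004 m and z of bit in the frame of shaft_seat between -0.004 and 0.003 m), for 0.2 s.
At the end, for the whole second after the job is handed in: All five offcuts are inside the catch tray (below its rim); the scraper stands on its pad, its centre within 50 mm of the pad's centre and upright within 0.1 rad; the bit is on the shaft within 4 mm of its axis and resting on the shoulder within 3 mm (4 mm below); bit and scraper are at rest (all of step 2 and all of step 4 and horizontal distance between scraper and pad below 0.05 m and angle between scraper's own z axis and vertical below 0.1 rad and z of scraper in the frame of pad below 0.01 m and linear speed of each of bit, scraper below 0.02 m/s); the robot touches nothing.
It fails at once if the gripper touches an offcut with more than 0.5 N (contact force between any of the arm, the fingers and chip1 above 0.5 N or contact force between any of the arm, the fingers and chip2 above 0.5 N or contact force between any of the arm, the fingers and chip3 above 0.5 N or contact force between any of the arm, the fingers and chip4 above 0.5 N or contact force between any of the arm, the fingers and chip5 above 0.5 N).
It fails at once if the bit drops down the shaft (faster than 0.5 m/s while within 6 mm of its axis and less than 45 mm above the shoulder) (horizontal distance between bit and shaft_seat below 0.006 m and z of bit in the frame of shaft_seat below 0.045 m and linear speed of bit above 0.5 m/s).
It fails at once if a jar, the bottle, the dish, the wrench or the brush is moved by more than 30 mm (distance of any of jar_a, jar_b, bottle, dish, wrench, brush from where it was at the start of the episode above 0.03 m).
It also fails if it takes over 72 s, if anything falls off the work surface, if the arm or the gripper's body presses on something with over 40 N, if the wrist force passes 120 N, or if a joint passes its speed limit or range.

## Working session

There is one attempt and no reset: what is moved stays moved. The work goes in short steps, each a Python script; the robot and the scene stay as the last script left them, time stands still between calls to the robot, and variables do not carry over. Pictures are saved under pics/ and viewed, at most 10 in all, crops included, and the job is handed in when it is done.

```bash
mkdir -p pics; ls
python3 - <<'E'
from station import robot, fingers, vision, workorder, recognise
import cv2
for n in ["top","side"]:
    im=vision.grab_frame(n); cv2.imwrite(f"pics/{n}0.png",im[:,:,::-1])
    c=vision.calibration(n); print(n,{k:(v.round(4).tolist() if hasattr(v,'round') else v) for k,v in c.items()})
print({k:(getattr(v,'tolist',lambda:v)()) for k,v in vision.calibration("wrist").items()})
print(robot.current_time_s(),robot.current_tool_pos(),robot.current_eef_rot(),robot.tip_reach)
E
```

```text
pics
top {'mtx': [[459.1618, 0.0, 276.9587], [0.0, 459.1618, 217.1699], [0.0, 0.0, 1.0]], 'extrinsics': [[-0.0298, -0.9996, -0.0023, 0.0496], [0.9896, -0.0299, 0.141, -0.5492], [-0.141, 0.002, 0.99, -1.4458], [0.0, 0.0, 0.0, 1.0]]}
side {'mtx': [[385.0722, 0.0, 279.0479], [0.0, 385.0722, 207.5992], [0.0, 0.0, 1.0]], 'extrinsics': [[-0.9925, -0.1209, -0.0205, 0.568], [0.0617, -0.6373, 0.7681, -0.1177], [-0.1059, 0.761, 0.64, -1.0145], [0.0, 0.0, 0.0, 1.0]]}
{'mtx': [[308.9232408120964, 0.0, 283.7863259974815], [0.0, 308.9232408120964, 211.18971060871965], [0.0, 0.0, 1.0]], 'T_tool_cam': [[-4.3978312310700614e-05, 0.9646869999275552, 0.26339891844249946, 0.06678747907516262], [0.9999999311705463, 0.00013946369870429116, -0.00034381503292998033, -0.0016482577357150863], [-0.00036840848004791865, 0.26339888519249127, -0.9646869396620557, -0.12624762011781457], [0.0, 0.0, 0.0, 1.0]]}
0.1 [0.13045793 0.53367098 0.24734561] [-1.79879218e+02  4.75130596e-03  1.66266969e+02] 0.017
```

View pics/top0.png

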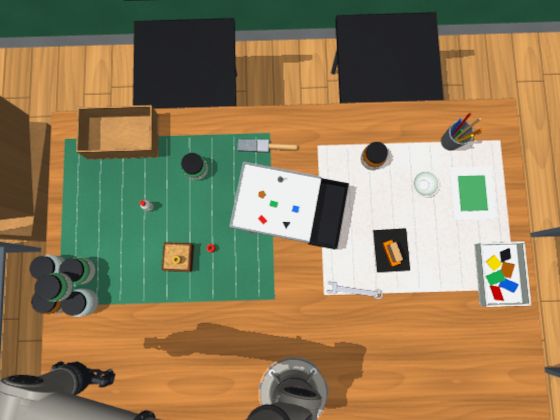

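View pics/side0.png

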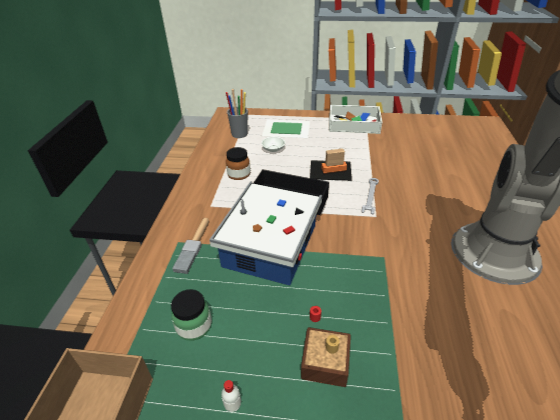

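The top view shows the grinder at about (285,205), its shaft at (280,180), the tray on the right at (330,213), and the chips around (262–296, 195–225). The scraper is on its pad at (393,252) and the brass bit on the block at (177,259). The red sleeve at (211,248) is a look-alike. The side view agrees with this.

```bash
cat > h.py <<'E'
from station import robot, fingers, vision, workorder, recognise
import numpy as np, cv2, json
from scipy.spatial.transform import Rotation as Ro
def Rm(rpy): return Ro.from_euler('xyz',rpy,degrees=True).as_matrix()
def cam(name,pose=None):
    """K, world->cam (OpenCV axes)"""
    c=vision.calibration(name)
    if name=="wrist":
        T=np.eye(4); T[:3,:3]=Rm(pose[1]); T[:3,3]=pose[0]
        E=np.linalg.inv(T@np.array(c["T_tool_cam"]))
    else: E=np.array(c["extrinsics"])
    return np.array(c["mtx"]), np.diag([1,-1,-1,1])@E
def proj(C,P):
    K,E=C; p=(E[:3,:3]@np.atleast_2d(P).T).T+E[:3,3]; q=(K@p.T).T; return q[:,:2]/q[:,2:]
def ray(C,uv):
    K,E=C; d=E[:3,:3].T@np.linalg.inv(K)@np.r_[uv,1.]; o=-E[:3,:3].T@E[:3,3]; return o,d/np.linalg.norm(d)
def onz(C,uv,z):
    o,d=ray(C,uv); return o+d*(z-o[2])/d[2]
def tri(obs):
    A=np.zeros((3,3));b=np.zeros(3)
    for C,uv in obs:
        o,d=ray(C,uv);M=np.eye(3)-np.outer(d,d);A+=M;b+=M@o
    return np.linalg.solve(A,b)
def snap(name,file=None):
    pose=(np.array(robot.current_tool_pos()),np.array(robot.current_eef_rot()))
    im=vision.grab_frame(name)
    if file:
        cv2.imwrite(f"pics/{file}.png",im[:,:,::-1]); json.dump([p.tolist() for p in pose],open(f"pics/{file}.json","w"))
    return im,cam(name,pose)
def load(file,name):
    return cv2.imread(f"pics/{file}.png")[:,:,::-1],cam(name,[np.array(p) for p in json.load(open(f"pics/{file}.json"))] if name=="wrist" else None)
E
python3 - <<'E'
from h import *
C=cam("top");S=cam("side")
for n,t,s,z in [("shaft",(280,180),(243,203),.14),("bit top",(177,259),(333,340),.075),("scraper",(393,247),(335,155),.08),("trayTR",(348,185),(328,180),.09),("deck TL",(245,163),(217,245),.108),("deck BL",(231,228),(280,265),.108)]:
    print(n,onz(C,t,z).round(3),tri([(C,t),(S,s)]).round(3))
print(robot.current_joint_positions())
E
```

```text
shaft [0.65  0.021 0.14 ] [0.656 0.021 0.132]
bit top [0.423 0.348 0.075] [0.423 0.349 0.074]
scraper [ 0.44  -0.325  0.08 ] [ 0.433 -0.326  0.074]
trayTR [ 0.639 -0.194  0.09 ] [ 0.537 -0.168  0.118]
deck TL [0.715 0.128 0.108] [0.714 0.129 0.086]
deck BL [0.511 0.175 0.108] [0.531 0.178 0.084]
[-78.65007389  17.85542048   0.80097365  86.68109642  -0.25218852
  75.58611973  -1.55741854]
```

Run:
```python
from h import *
def go(p,yaw): 
    robot.move_to(p,[180,0,yaw])
t=robot.current_time_s()
for f,p in [("b1",[.41,.31,.22]),("b2",[.41,.38,.24]),("d1",[.57,.07,.30]),("d2",[.57,-.02,.30]),("s1",[.43,-.28,.25]),("s2",[.43,-.36,.25])]:
    go(p,167); snap("wrist",f); print(f,robot.current_tool_pos().round(4),robot.current_time_s())
import cv2,numpy as np
ims=[cv2.imread(f"pics/{f}.png") for f in ["b1","b2"]]
cv2.imwrite("pics/m1.png",np.vstack([np.hstack(ims)])[:, :])
cv2.imwrite("pics/m1.png",cv2.resize(np.hstack([i[60:400,80:480] for i in ims]),(800,340)))
```

```text
b1 [0.4088 0.3119 0.22  ] 1.5
b2 [0.4091 0.381  0.2397] 1.9417
d1 [0.5694 0.0725 0.2995] 3.325
d2 [ 0.57   -0.0184  0.2997] 3.825
s1 [ 0.432  -0.2779  0.2501] 5.025
s2 [ 0.4313 -0.359   0.2497] 5.4917
```

View pics/m1.png

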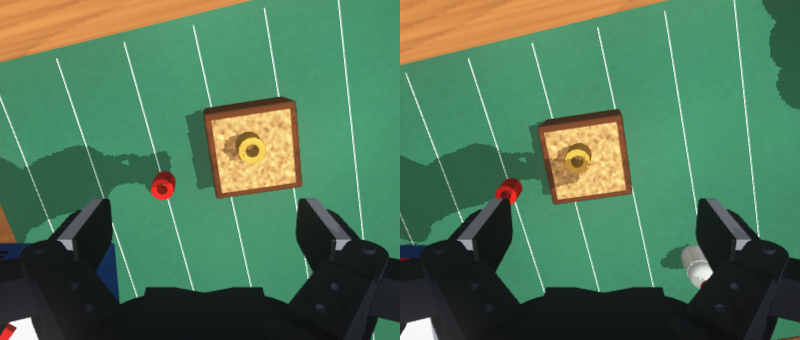

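View pics/d1.png

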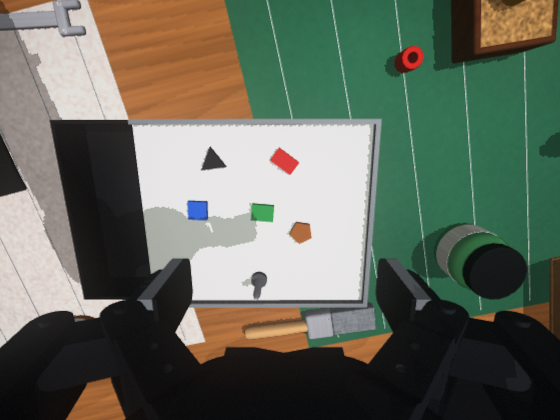

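View pics/s1.png

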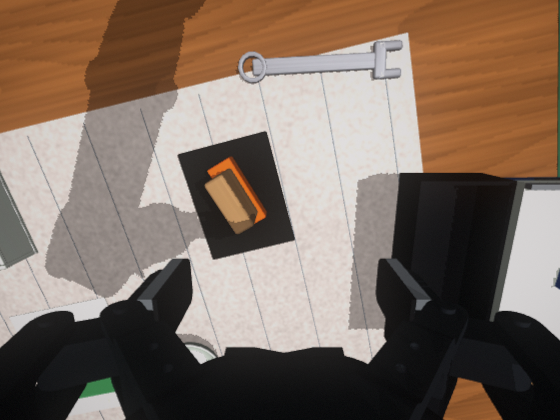

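Both block views show the brass bit on the cork, at raw ~(206,135) in b1, with the red look-alike beside it. d1 shows five chips: red (284,161), black (212,160), blue (198,210), green (262,213) and amber (300,232). The shoulder is at (259,279) and the shaft tip near (257,297). s1 shows the scraper on its pad, handle top at ~(229,203), rotated relative to the camera.

Run:
```python
from h import *
# rough predictions to centre crops
P={"bit":[.423,.348,.078],"sh":[.652,.021,.125],"sc":[.437,-.325,.05]}
tiles=[]
for n,fs in [("bit",["b1","b2"]),("sh",["d1","d2"]),("sc",["s1","s2"])]:
    col=[]
    for f in fs:
        im,C=load(f,"wrist"); u,v=proj(C,P[n])[0].round().astype(int); h=33 if n!="sc" else 66
        u0,v0=max(u-h,0),max(v-h,0)
        t=im[v0:v0+2*h,u0:u0+2*h]; k=264//(2*h)
        print(n,f,u0,v0,k); t=cv2.resize(t,None,fx=k,fy=k,interpolation=cv2.INTER_NEAREST)
        T=np.zeros((270,266,3),np.uint8);T[:t.shape[0],:t.shape[1]]=t;col.append(T)
    tiles.append(np.vstack(col))
cv2.imwrite("pics/m2.png",np.hstack(tiles)[:,:,::-1])
# chips
for f in ["d1","d2"]:
    im,C=load(f,"wrist"); hsv=cv2.cvtColor(im,cv2.COLOR_RGB2HSV)
    corners=[(-.1,.12),(.1,.12),(.1,-.12),(-.1,-.12)]
    c=np.array([.582,.037]);a=np.radians(-13);R=np.array([[np.cos(a),-np.sin(a)],[np.sin(a),np.cos(a)]])
    poly=proj(C,[[*(c+R@np.array(k)*.97),.1] for k in corners])
    m=np.zeros(im.shape[:2],np.uint8);cv2.fillPoly(m,[poly.round().astype(int)],255)
    ch=((hsv[...,1]>110)|(hsv[...,2]<80))&(m>0)
    n,L,st,ce=cv2.connectedComponentsWithStats(ch.astype(np.uint8))
    for i in range(1,n):
        if st[i,4]>60:
            p=onz(C,ce[i],.106); d=R.T@(p[:2]-c)
            print(f,ce[i].round(1),st[i,4],im[L==i].mean(0).round(),p.round(4),"deck",d.round(4))
```

```text
bit b1 295 178 4
bit b2 220 188 4
sh d1 223 247 4
sh d2 308 229 4
sc s1 178 139 2
sc s2 253 124 2
d1 [194.9 117. ] 338 [173. 116.  74.] [0.475  0.0021 0.106 ] deck [-0.0964 -0.0581]
d1 [212.3 160.5] 256 [58. 57. 58.] [0.5199 0.0068 0.106 ] deck [-0.0537 -0.0434]
d1 [284.1 160.8] 393 [216.  67.  65.] [0.5367 0.0786 0.106 ] deck [-0.0535  0.0304]
d1 [197.3 209.9] 361 [ 59. 101. 202.] [ 0.5669 -0.0236  0.106 ] deck [-0.0011 -0.0625]
d1 [262.2 212.2] 341 [ 67. 158.  87.] [0.5848 0.0435 0.106 ] deck [0.0012 0.007 ]
d1 [300.7 232. ] 313 [172. 107.  65.] [0.616  0.0792 0.106 ] deck [0.0236 0.0487]
d1 [175.3 275.6] 907 [44. 45. 45.] [ 0.6353 -0.0707  0.106 ] deck [ 0.0762 -0.0929]
d2 [273.   94.5] 186 [160. 106.  66.] [ 0.4724 -0.01    0.106 ] deck [-0.0962 -0.0705]
d2 [299.4 139.7] 255 [56. 56. 57.] [0.5202 0.0059 0.106 ] deck [-0.0532 -0.0442]
d2 [373.  139.3] 423 [206.  64.  61.] [0.5366 0.0784 0.106 ] deck [-0.0535  0.0301]
d2 [281.  190.6] 356 [ 62. 104. 205.] [ 0.567  -0.0242  0.106 ] deck [-0.0009 -0.063 ]
d2 [346.8 192.7] 366 [ 65. 152.  85.] [0.5849 0.043  0.106 ] deck [0.0015 0.0065]
d2 [384.9 213. ] 331 [154.  93.  57.] [0.6161 0.0792 0.106 ] deck [0.0238 0.0488]
d2 [336.8 263.2] 106 [69. 69. 71.] [0.6623 0.018  0.106 ] deck [ 0.0825 -0.0004]
d2 [385.6 266.4] 196 [45. 44. 44.] [0.6785 0.071  0.106 ] deck [0.0864 0.0548]
```

View pics/m2.png

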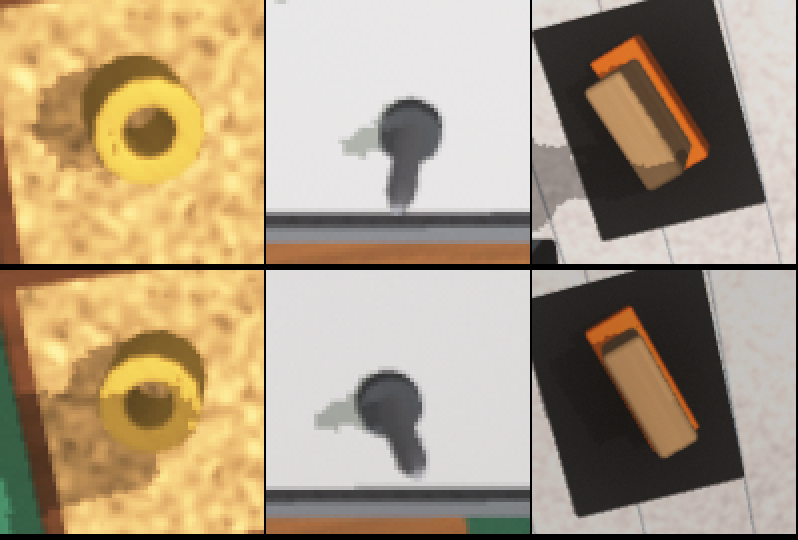

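Run:
```python
from h import *
W={f:load(f,"wrist") for f in ["b1","b2","d1","d2","s1","s2"]}
def t2(n,a,b,fa,fb):
    A,B=W[fa][1],W[fb][1]; p=tri([(A,a),(B,b)]); print(n,p.round(4),"resid px",(proj(A,p)[0]-a).round(1),(proj(B,p)[0]-b).round(1)); return p
t2("tip",(255.5,297),(344.25,279.7),"d1","d2")
t2("shoulder",(258.75,280.5),(338.5,262.75),"d1","d2")
t2("bit",(331.6,210.1),(257.1,221.1),"b1","b2")
t2("sctop",(229,202.75),(311.75,185.5),"s1","s2")
g=lambda t,o,off,k=2:((np.array(t)-off)/k+o-.5)
for f,o,off,a,b in [("s1",(178,139),(532,0),(585,90),(648,190)),("s2",(253,124),(532,270),(602,352),(665,458)),("s2",(253,124),(532,270),(637,335),(698,432))]:
    C=W[f][1];p=onz(C,g(a,np.array(o),np.array(off)),.084);q=onz(C,g(b,np.array(o),np.array(off)),.084);d=q-p
    print("sc axis",f,np.degrees(np.arctan2(d[1],d[0])).round(1),np.linalg.norm(d).round(4))
pc=np.array([onz(W["s1"][1],c,.006) for c in [(179,154),(266,132),(295,240),(213,258)]]);print("pad",pc.mean(0).round(4),[np.linalg.norm(pc[i]-pc[i-1]).round(3) for i in range(4)])
for f in ["d1","d2"]:
    im,C=W[f];hsv=cv2.cvtColor(im,cv2.COLOR_RGB2HSV);w=(hsv[...,2]>185)&(hsv[...,1]<30)
    c=np.array([.582,.037]);a=np.radians(-13);R=np.array([[np.cos(a),-np.sin(a)],[np.sin(a),np.cos(a)]])
    # scan in deck coords on plane z: find white boundary
    def val(x,y,z):
        u,v=proj(C,[*(c+R@np.array([x,y])),z])[0].round().astype(int)
        return 0<=v<420 and 0<=u<560 and w[v,u]
    for nm,z,axis,s,rng,st in [("+x",.1,0,1,np.arange(-.09,.09,.01),.09),("-x",.108,0,-1,np.arange(-.09,.09,.01),-.09),("+y",.1,1,1,np.arange(-.08,.08,.01),.11),("-y",.1,1,-1,np.arange(-.08,.08,.01),-.11)]:
        pts=[]
        for r in rng:
            k=st
            q=lambda k:(k,r) if axis==0 else (r,k)
            if not val(*q(k),z): continue
            while val(*q(k),z) and abs(k)<.16: k+=s*.0005
            pts.append((r,k))
        pts=np.array(pts)
        if len(pts)>4:
            for _ in range(3):
                pf=np.polyfit(*pts.T,1);e=np.abs(np.polyval(pf,pts[:,0])-pts[:,1]);pts=pts[e<max(.0015,1.5*np.median(e))]
            print(f,nm,len(pts),"slope deg",np.degrees(np.arctan(pf[0])).round(2),"off",pf[1].round(4))
```

```text
tip [0.6638 0.0193 0.1407] resid px [0.1 0.9] [-0.2 -0.9]
shoulder [0.6628 0.0201 0.1049] resid px [-0.  -0.2] [0.  0.2]
bit [0.4239 0.3513 0.0764] resid px [0.  0.2] [-0.  -0.1]
sctop [ 0.4247 -0.3329  0.0812] resid px [-0.  -0.2] [0.  0.2]
sc axis s1 16.2 0.0579
sc axis s2 18.0 0.0606
sc axis s2 20.2 0.0558
pad [ 0.4374 -0.3373  0.006 ] [np.float64(0.137), np.float64(0.106), np.float64(0.138), np.float64(0.109)]
d1 +x 15 slope deg 0.0 off 0.1105
d1 +y 16 slope deg 0.16 off 0.1187
d1 -y 8 slope deg 0.38 off -0.1241
d2 +x 8 slope deg -0.0 off 0.111
d2 +y 16 slope deg -0.13 off 0.1179
d2 -y 12 slope deg 0.44 off -0.1238
```

Measured heights agree with the given sizes to within 2–4 mm: bit top 0.076, handle top 0.081, shoulder 0.105, shaft tip 0.141. The deck edges and the shaft give a consistent grinder pose, yaw −13° and centre (0.5925, 0.035). Next I pick up the scraper.

```bash
cat >> h.py <<'E'
YAW=-13.
def D(x,y,z):
    a=np.radians(YAW);return np.array([.5925+np.cos(a)*x-np.sin(a)*y,.0351+np.sin(a)*x+np.cos(a)*y,.1+z])
SH=np.array([.663,.0198])
E
python3 - <<'E'
from h import *
o=[180,0,-162]
robot.move_to([.4247,-.3329,.16],o)
robot.line_to([.4247,-.3329,.059],o,velocity=.12,f_stop=8)
print(robot.current_tool_pos(),robot.current_joint_positions().round(1))
fingers.gripper_to(0.0,force=60)
print("gap",robot.current_finger_gap(),robot.current_gripper_force(),robot.current_contact_force())
robot.line_to([.4247,-.3329,.26],velocity=.2)
print("gap",robot.current_finger_gap(),robot.current_gripper_force())
robot.move_to(D(.004,.092,.16),[180,0,167])
print(robot.current_time_s(),robot.current_tool_pos(),robot.current_contact_force())
snap("wrist","h1");snap("side","h1s")
E
```

```text
[ 0.42537231 -0.33365099  0.05991591] [ 16.8  28.7  26.2 102.8 -15.6  51.9 157.8]
gap 0.25060505732693444 59.139928221702576 [-0.72324489 -0.26357248  1.97589129]
gap 0.25179609254341734 58.673869371414185
10.5833 [0.61726754 0.12170396 0.25994422] [ 0.71940428 -0.81559288 -1.54355682]
```

View pics/h1.png

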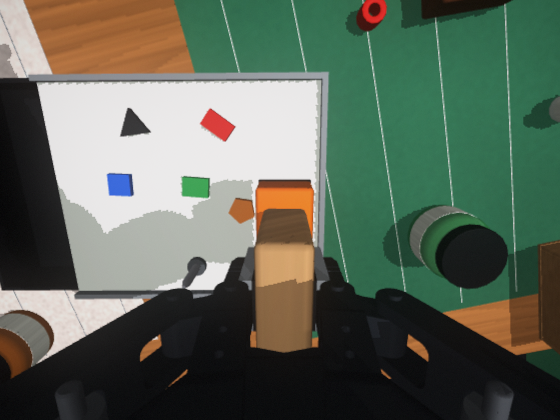

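The scraper is held square (gap 21 mm, matching the handle), and all five chips are still on the deck. Next are the two sweep lanes.

Run:
```python
from h import *
o=[180,0,167]
zs=None
for lane in (.004,-.055):
    robot.move_to(D(lane,.092,.11),o)
    hit=robot.line_to(D(lane,.092,.046),o,velocity=.04,f_stop=4)
    z=robot.current_tool_pos()[2]; print(lane,hit,"z",z.round(4),robot.current_contact_force().round(2))
    p=D(lane,.092,0);p[2]=z+.0015; robot.line_to(p,o,velocity=.03)
    q=D(lane,-.142,0);q[2]=p[2]
    hit=robot.line_to(q,o,velocity=.08,f_stop=25)
    print("sweep",hit,robot.current_tool_pos().round(4),robot.current_contact_force().round(2),robot.current_time_s())
    robot.pause(.2)
    q[2]+=.09; robot.line_to(q,o,velocity=.2)
    if lane<0:
        robot.line_to(D(-.03,-.20,.15),o,velocity=.2)
snap("top","t1");im,_=snap("wrist","w1");print(robot.current_time_s(),robot.current_finger_gap())
```

```text
0.004 True z 0.1533 [ 0.36 -0.55  4.98]
sweep False [ 0.5645 -0.1038  0.1548] [-0.14  0.17 -1.62] 15.6167
-0.055 True z 0.1533 [0.52 0.65 2.96]
sweep False [ 0.507  -0.0906  0.1548] [-0.15  1.01 -1.66] 22.0
23.3667 0.2562850967342672
```

View pics/w1.png

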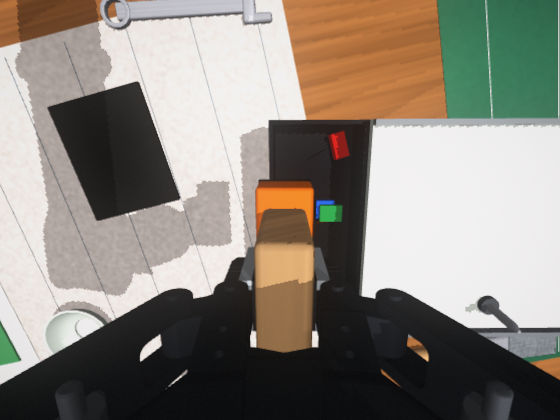

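The deck is clear. Red, green and blue are in the tray at (340,147), (330,213) and (322,208); amber and black may be hidden by the scraper. I'll check the tray from another position before putting the scraper down.

Run:
```python
from h import *
robot.move_to([.4374,-.3373,.26],[180,0,-162]); robot.pause(.2)
a,_=snap("wrist","w2"); b,C=snap("top","t2"); print(robot.current_time_s())
g=lambda i:(255*(i/255.)**.5).astype(np.uint8)
u,v=proj(C,D(0,-.17,-.06))[0].round().astype(int); t=cv2.resize(b[v-45:v+45,u-40:u+40],(400,420),interpolation=cv2.INTER_CUBIC)
cv2.imwrite("pics/m3.png",g(np.hstack([cv2.resize(a[:, 260:560],(400,420)),t]))[:,:,::-1])
```

```text
24.55
```

View pics/m3.png

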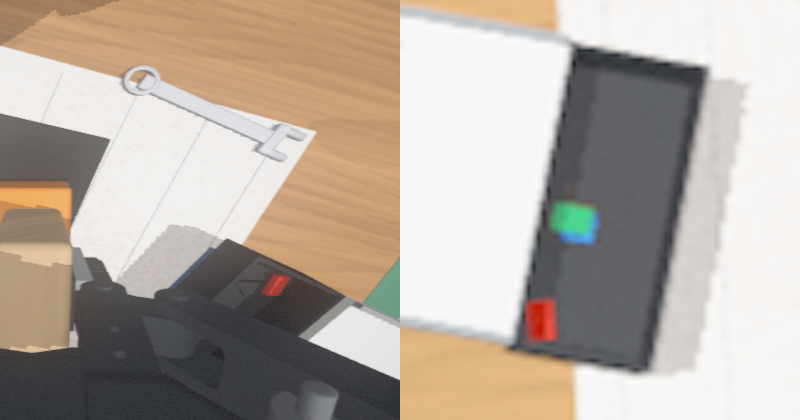

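In the top view, green and blue are at (575,220) and red at (540,320). There is a faint brown trace at about (572,190), possibly amber against the deck-side wall. I'll look closer.

Run:
```python
from h import *
b,C=load("t2","top"); u,v=proj(C,D(0,-.17,-.06))[0].round().astype(int)
px=((572-400)/5+u-40,190/4.667+v-45);a=np.radians(YAW);R=np.array([[np.cos(a),-np.sin(a)],[np.sin(a),np.cos(a)]])
p=onz(C,px,.06);print(p,R.T@(p[:2]-D(0,-.17,0)[:2]))
robot.move_to(D(.05,-.25,.17),[180,0,167]); robot.pause(.2)
w,Cw=snap("wrist","w3"); print(robot.current_time_s())
c=[proj(Cw,D(x,y,-.03))[0] for x in(-.11,.11) for y in(-.22,-.12)];c=np.array(c);lo=np.maximum(c.min(0).astype(int),0);hi=c.max(0).astype(int);print(lo,hi)
t=w[lo[1]:hi[1],lo[0]:hi[0]];k=min(800/t.shape[1],600/t.shape[0]);t=cv2.resize(t,None,fx=k,fy=k,interpolation=cv2.INTER_CUBIC)
cv2.imwrite("pics/m4.png",(255*(t/255.)**.45).astype(np.uint8)[:,:,::-1])
```

```text
[ 0.56717953 -0.10949777  0.06      ] [0.00785591 0.0234124 ]
25.5917
[314  24] [425 243]
```

View pics/m4.png

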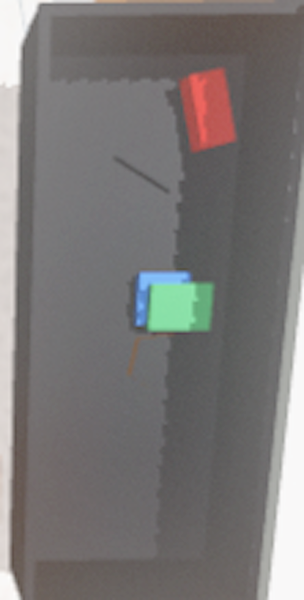

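m4 shows red at (208,110) and blue and green stacked at (175,305). The black chip shows as an edge line at (140,175), and an amber edge sits just below green at (135,355). All of them are inside the tray outline. I've used all my picture views, so I'll check amber and black numerically.

Run:
```python
from h import *
a=np.radians(YAW);R=np.array([[np.cos(a),-np.sin(a)],[np.sin(a),np.cos(a)]])
def ana(f):
    w,C=load(f,"wrist");hsv=cv2.cvtColor(w,cv2.COLOR_RGB2HSV).astype(int)
    c=np.array([proj(C,D(x,y,-.061))[0] for x,y in[(-.101,-.211),(.101,-.211),(.101,-.129),(-.101,-.129)]])
    m=np.zeros(w.shape[:2],np.uint8);cv2.fillPoly(m,[c.round().astype(int)],255)
    br=(m>0)&(hsv[...,1]>40)&(hsv[...,0]>5)&(hsv[...,0]<25)
    v,u=np.nonzero(br)
    for i,j in list(zip(u,v))[:30]:
        d=R.T@(onz(C,(i,j),.045)[:2]-D(0,-.17,0)[:2]); print(f,i,j,w[j,i],"tray",d.round(4))
ana("w3")
for lab in ["chip1","chip4","chip5"]: print(lab,[(r["rect"],round(r["p"],2)) for r in recognise(lab,"wrist")][:6])
robot.move_to(D(-.02,-.25,.13),[180,0,167]); robot.pause(.2); snap("wrist","w4"); print("--");ana("w4")
for lab in ["chip4","chip5"]: print(lab,[(r["rect"],round(r["p"],2)) for r in recognise(lab,"wrist")][:6])
print(robot.current_time_s())
```

```text
w3 370 44 [30 26 25] tray [-0.0994  0.005 ]
w3 372 44 [30 26 25] tray [-0.0994  0.0071]
w3 373 44 [31 27 25] tray [-0.0994  0.0081]
w3 374 44 [30 25 23] tray [-0.0994  0.0091]
w3 375 44 [31 26 24] tray [-0.0994  0.0101]
w3 382 44 [30 26 25] tray [-0.0994  0.0173]
w3 388 44 [31 26 24] tray [-0.0993  0.0235]
w3 389 44 [31 26 23] tray [-0.0993  0.0245]
w3 390 44 [29 26 24] tray [-0.0993  0.0256]
w3 393 44 [31 26 24] tray [-0.0993  0.0286]
w3 372 45 [33 29 27] tray [-0.0985  0.0071]
w3 373 45 [33 28 26] tray [-0.0985  0.0082]
w3 381 45 [32 28 26] tray [-0.0984  0.0164]
w3 382 45 [31 27 25] tray [-0.0984  0.0174]
w3 389 45 [31 27 26] tray [-0.0984  0.0246]
w3 390 45 [31 27 26] tray [-0.0984  0.0256]
w3 391 45 [31 27 26] tray [-0.0984  0.0267]
w3 393 45 [31 26 24] tray [-0.0984  0.0287]
w3 395 45 [30 26 24] tray [-0.0984  0.0308]
w3 397 45 [30 25 23] tray [-0.0984  0.0328]
w3 376 46 [31 27 26] tray [-0.0975  0.0113]
w3 378 46 [31 27 26] tray [-0.0975  0.0134]
w3 391 46 [31 27 25] tray [-0.0975  0.0267]
w3 392 46 [31 26 24] tray [-0.0975  0.0278]
w3 393 46 [30 26 25] tray [-0.0974  0.0288]

[... 1452 characters left out ...]
005  0.0107]
w4 381 110 [35 27 25] tray [-0.1005  0.0117]
w4 382 110 [36 28 25] tray [-0.1005  0.0126]
w4 383 110 [35 28 25] tray [-0.1005  0.0136]
w4 384 110 [37 29 26] tray [-0.1005  0.0146]
w4 385 110 [34 26 24] tray [-0.1005  0.0155]
w4 386 110 [35 26 23] tray [-0.1005  0.0165]
w4 387 110 [34 27 25] tray [-0.1005  0.0174]
w4 388 110 [34 26 24] tray [-0.1005  0.0184]
w4 389 110 [32 24 22] tray [-0.1005  0.0194]
w4 390 110 [33 26 22] tray [-0.1005  0.0203]
chip4 [([381.8, 208.2, 26.4, 23.3], 0.82), ([395.9, 131.5, 24.3, 32.6], 0.61), ([375.9, 200.2, 16.8, 18.8], 0.46)]
chip5 [([381.8, 208.2, 26.4, 23.3], 0.82), ([395.9, 131.5, 24.3, 32.6], 0.61), ([375.9, 200.2, 16.8, 18.8], 0.46)]
26.5083
```

Run:
```python
from h import *
for f,(u,v) in [("w3",(378,140)),("w4",(378,208))]:
    w,C=load(f,"wrist");w=w.astype(int)
    print(f)
    for j in range(v-14,v+32):
        s=""
        for i in range(u-26,u+26):
            r,g,b=w[j,i]
            s+="G" if g-r>25 and g-b>20 else "B" if b-r>25 else "R" if r-g>60 else "A" if r-b>18 and r-g>6 else "a" if r-b>10 else "." if r+g+b<90 else " "
        print(s)
print([ (proj(load("w3","wrist")[1],D(0,-.17,z))[0]).round(0) for z in (-.061,-.03)])
```

```text
w3
          . BBBBBBBBBBBBBBBBBBBB .....  ............
         ..BBBBBBBBBBBBBBBBBBBBGGGGGGGG  ...........
         ..BBBBBBGGGGGGGGGGGGGGGGGGGGGGG ...........
          .BBBBBBGGGGGGGGGGGGGGGGGGGGGGG ...........
          .BBBBBBGGGGGGGGGGGGGGGGGGGGGGG............
          .BBBBBBGGGGGGGGGGGGGGGGGGGGGGG ...........
          .BBBBBBGGGGGGGGGGGGGGGGGGGGGGG ...........
          .BBBBBBGGGGGGGGGGGGGGGGGGGGGGG ...........
          .BBBBBBGGGGGGGGGGGGGGGGGGGGGGG............
        ...BBBBBGGGGGGGGGGGGGGGGGGGGGGGG.. .........
        ...BBBBBGGGGGGGGGGGGGGGGGGGGGGG .  ........ 
         ..BBBBBGGGGGGGGGGGGGGGGGGGGGGG .. .........
        ...BBBBBGGGGGGGGGGGGGGGGGGGGGGG ... ....... 
         ..BBBBBGGGGGGGGGGGGGGGGGGGGGGG ............
          .BBBBBGGGGGGGGGGGGGGGGGGGGGGG ............
         ..BBBBBGGGGGGGGGGGGGGGGGGGGGGG ............
         ..BBBB GGGGGGGGGGGGGGGGGGGGGGG ............
          ..... GGGGGGGGGGGGGGGGGGGGGGG . ......... 
           .....GGGGGGGGGGGGGGGGGGGGGG  ............
            ....  ...  .a.......................... 
                 aaaaaaaa............
[... 3124 characters left out ...]
.....................
      .    Aa      .     ...........................
             ..      .   ...........................
       . . ..            ...........................
...     .  ..  .         ...........................
                       .  ..........................
  .          ...     .    ..........................
.   .      ....... . .  . ..........................
        . .    . . ..    ...........................
            ..          ............................
        .    .... . ..  ............................
                   .. .  ...........................
     .     .. .. .  .    ...........................
[array([358., 143.]), array([365., 144.])]
```

Amber's edges show inside the tray just below green, and all five are in the tray footprint. Now I put the scraper on its pad, then measure the shaft closely with a silhouette fit.

```bash
cat >> h.py <<'E'
from scipy.optimize import minimize
def sil(C,fr,shape,s=4):
    m=np.zeros((shape[0]*s,shape[1]*s),np.uint8);t=np.linspace(0,2*np.pi,40)
    for c0,r0,c1,r1 in fr:
        P=[[c[0]+r*np.cos(a),c[1]+r*np.sin(a),c[2]] for c,r in((c0,r0),(c1,r1)) for a in t]
        h=cv2.convexHull(((proj(C,P)+.5)*s).astype(np.float32)); cv2.fillPoly(m,[h.round().astype(int)],255)
    return cv2.resize(m,(shape[1],shape[0]),interpolation=cv2.INTER_AREA)/255.
def shaftfr(x,y,dz): 
    f=lambda z:np.array([x,y,z+dz]); return [(f(.1),.009,f(.106),.009),(f(.106),.004,f(.137),.004),(f(.137),.004,f(.145),.0015)]
E
cat > shaft.py <<'E'
from h import *
def fit(files,p0):
    V=[]
    for f in files:
        im,C=load(f,"wrist"); u,v=proj(C,[p0[0],p0[1],.12])[0].astype(int)
        g=im.max(2).astype(float); y0,y1,x0,x1=max(v-32,0),v+32,u-32,u+32
        K=C[0].copy();K[0,2]-=x0;K[1,2]-=y0; c=g[y0:y1,x0:x1]
        d=np.clip((200-c)/80,0,1); dil=cv2.dilate(sil((K,C[1]),shaftfr(*p0),c.shape),np.ones((15,15)))>0
        V.append((d*dil,(K,C[1])))
    cost=lambda q:sum(np.abs(sil(C,shaftfr(p0[0]+q[0]/1e3,p0[1]+q[1]/1e3,q[2]/1e3),d.shape)-d).sum() for d,C in V)
    r=minimize(cost,[0,0,0],method="Nelder-Mead",options=dict(initial_simplex=[[0,0,0],[3,0,0],[0,3,0],[0,0,3]],xatol=.02,fatol=.1))
    return np.array([p0[0]+r.x[0]/1e3,p0[1]+r.x[1]/1e3,r.x[2]/1e3]).round(4),round(r.fun,1),round(cost([0,0,0]),1)
E
python3 - <<'E'
from h import *
from shaft import fit
p=[.4374,-.3373]; o=[180,0,-162]
robot.move_to([*p,.16],o)
hit=robot.line_to([*p,.054],o,velocity=.06,f_stop=4)
print(hit,robot.current_tool_pos().round(4)); robot.pause(.1)
fingers.gripper_to(.7); robot.pause(.2)
print(robot.current_gripper_force())
robot.line_to([*p,.18],o,velocity=.2)
snap("wrist","p1")
for f,x,y in [("e1",.03,.03),("e2",.03,-.04)]:
    robot.move_to(D(x,y,.14),[180,0,167]); robot.pause(.15); snap("wrist",f)
print(robot.current_time_s())
for fs in (["e1","e2"],["d1","d2"],["e1"],["e2"]): print(fs,fit(fs,[.663,.0197,0]))
E
```

```text
True [ 0.4374 -0.3373  0.0593]
0.0
32.8083
['e1', 'e2'] (array([ 6.623e-01,  1.980e-02, -2.000e-04]), np.float64(487.8), np.float64(539.4))
['d1', 'd2'] (array([0.6618, 0.0198, 0.0009]), np.float64(334.6), np.float64(360.7))
['e1'] (array([0.6547, 0.0236, 0.0167]), np.float64(308.2), np.float64(356.3))
['e2'] (array([0.6617, 0.0197, 0.0012]), np.float64(153.6), np.float64(183.0))
```

Run:
```python
from h import *
o=[180,0,167]; p=[.4239,.3513]
robot.move_to([*p,.14],o)
hit=robot.line_to([*p,.070],o,velocity=.1,f_stop=5)
print(hit,robot.current_tool_pos().round(4))
fingers.gripper_to(0.0,force=40)
print("gap mm",robot.current_finger_gap()*85,robot.current_gripper_force())
robot.line_to([*p,.20],o,velocity=.2); robot.pause(.2)
im,C=snap("wrist","g1"); print(robot.current_time_s(),robot.current_finger_gap()*85,robot.current_tool_pos().round(4))
P=robot.current_tool_pos(); u,v=proj(C,P+np.r_[0,0,.008])[0].round().astype(int); print(u,v)
w=im.astype(int)
for j in range(v-30,v+34):
    print("%3d "%j+"".join("Y" if w[j,i,0]-w[j,i,2]>60 and w[j,i].max()>140 else "y" if w[j,i,0]-w[j,i,2]>25 else "." if w[j,i].max()<70 else " " for i in range(u-45,u+45)))
```

```text
False [0.4245 0.3516 0.0706]
gap mm 24.629245720601954 39.28239053115249
36.6667 24.88537286459458 [0.4233 0.3508 0.1986]
288 290
260          ......yyyyyyyyyyyyyyyyyyyYYYYYYYYYYYYYYYYYYYYYYYYYYyyyyyyy......             ....
261          ......yyyyyyyyyyyyyyyYYYYYYYYYYYYYYYYYYYYYYYYYYYYYYyyyyyyy.......            ....
262          ......yyyyyyyyyyyyyYYYYYYYYYYYYYYYYYYYYYYYYYYYYYYYYyyyyyyy.......            ....
263         .......yyyyyyyyyyyyYYYYYYYYYYYYYYYYYYYYYYYYYYYYYYYYYyyyyyyy.......             ...
264         .......yyyyyyyyyyYYYYYYYYYYYYYYYYYYYYYYYYYYYYYYYYYYYyyyyyyy.......             ...
265         .......yyyyyyyyyYYYYYYYYYYYYYYYYYYYYYYYYYYYYYYYYYYYYyyyyyyyy.......            ...
266         ......yyyyyyyyyYYYYYYYYYYYYYYYYYYYYYYYYYYYYYYYYYYYYYyyyyyyyy.......             ..
267        .......yyyyyyyyYYYYYYYYYYYYYYYYYYYYYYYYYYYYYYYYYYYYYYyyyyyyyy.......             ..
268        .......yyyyyyYYYYYYYYYYYYYYYYYYYYYYYYYYYYYYYYYYYYYYYYYyyyyyyy........            ..
269        .......yyyyyYYYYYYYYYYYYYYYYYYYYYYYYYYYYYYYYYYYYYYYYYYYyyyyyy........             .
270        .......yy
[... 4409 characters left out ...]
                ...................
317 ............                                                           ...................
318 ...........                                                            ...................
319 ...........                                                            ...................
320 ...........                                                             ..................
321 ...........                                                             ..................
322 ...........                                                             ..................
323 ...........                                                             ..................
```

Run:
```python
from h import *
im,C=load("g1","wrist"); P=np.array(json.load(open("pics/g1.json"))[0]); w=im.astype(int)
Y=((w[...,0]-w[...,2]>60)&(w.max(2)>140)).astype(np.uint8); Y[:255]=0
cs,h=cv2.findContours(Y[255:330,230:350],cv2.RETR_CCOMP,cv2.CHAIN_APPROX_NONE)
hole=max([c for c,k in zip(cs,h[0]) if k[3]>=0],key=cv2.contourArea)
e=cv2.fitEllipse(hole); uv=np.array(e[0])+[230,255]; print(e,uv)
a=onz(C,uv,P[2]+.0078)-P; print("bit in hand offset",a.round(4))
t=SH.copy(); t[:]=[.6622,.0197]; t=t-a[:2]; print("target",t)
o=[180,0,167]
robot.move_to([*t,.21],o); robot.line_to([*t,.178],o,velocity=.1); robot.pause(.2)
print(robot.current_tool_pos().round(4))
hit=robot.line_to([*t,.150],o,velocity=.03,f_stop=3)
print(hit,robot.current_tool_pos().round(4),robot.current_contact_force().round(2))
if not hit:
    hit=robot.line_to([*t,.123],o,velocity=.03,f_stop=4)
    print(hit,robot.current_tool_pos().round(4),robot.current_contact_force().round(2))
print(robot.current_time_s(),robot.current_finger_gap()*85)
```

```text
((53.458778381347656, 32.099491119384766), (25.862262725830078, 29.19074249267578), 86.5755386352539) [283.45877838 287.09949112]
bit in hand offset [-0.0013 -0.0015  0.0078]
target [0.66348913 0.02116888]
[0.6641 0.0212 0.1791]
False [0.6637 0.0211 0.1503] [-0.14 -0.06 -1.58]
True [0.6632 0.0212 0.127 ] [-0.28 -0.05  5.34]
40.65 24.869614876092676
```

The bit stopped at TCP z 0.127, against 0.1266 expected when seated. Now I release, retreat and verify.

Run:
```python
from h import *
fingers.gripper_to(.65); robot.pause(.2)
p=robot.current_tool_pos(); robot.line_to([p[0],p[1],.24],[180,0,167],velocity=.15)
robot.move_to(D(.03,.0,.17),[180,0,167]); robot.pause(.2)
im,C=snap("wrist","f1")
w=im.astype(int);Y=((w[...,0]-w[...,2]>60)&(w.max(2)>110)).astype(np.uint8)
u,v=proj(C,[.6622,.0197,.134])[0].round().astype(int); m=np.zeros_like(Y);m[v-30:v+30,u-30:u+30]=1;Y*=m
vv,uu=np.nonzero(Y);print("brass px",len(vv),uu.min(),uu.max(),vv.min(),vv.max(),"expected top centre",proj(C,[.6622,.0197,.134])[0].round(1))
s=sil(C,[(np.array([.6622,.0197,.106]),.013,np.array([.6622,.0197,.134]),.013)],Y.shape);b=np.nonzero(s>.5);print("expected bbox",b[1].min(),b[1].max(),b[0].min(),b[0].max())
# scraper on pad, from the picture after release, and from top now
im,C=load("p1","wrist");w=im.astype(int);O=((w[...,0]-w[...,2]>100)&(w[...,1]<150)).astype(np.uint8);vv,uu=np.nonzero(O);print("orange p1",len(vv),np.mean(uu),np.mean(vv),proj(C,[.4374,-.3373,.032]).round(0))
snap("top","f2");print("scraper",[(np.round(r["rect"],0),round(r["p"],2)) for r in recognise("scraper","top")][:2],proj(cam("top"),[.4374,-.3373,.04]).round(0))
print(robot.current_time_s(),robot.current_contact_force().round(2))
```

```text
brass px 929 257 316 238 280 expected top centre [286.6 251.3]
expected bbox 273 301 228 264
orange p1 2756 443.8766328011611 161.39622641509433 [[284. 204.]]
scraper [(array([392., 250.,  24.,  26.]), 0.74), (array([289., 203., 120.,  86.]), 0.45)] [[394. 249.]]
42.825 [-0.73  0.74  0.  ]
```

Run:
```python
from h import *
im,C=load("f1","wrist");w=im.astype(int);u,v=proj(C,[.6622,.0197,.125])[0].round().astype(int);print(u,v)
for j in range(v-24,v+24): print("%3d "%j+"".join("Y" if w[j,i,0]-w[j,i,2]>60 and w[j,i,1]>.68*w[j,i,0] else "o" if w[j,i,0]-w[j,i,2]>40 else "." if w[j,i].max()<90 else " " for i in range(u-30,u+30)))
```

```text
287 248
224                                                             
225                                                             
226                                                             
227                                                             
228                                                             
229                                                             
230                             oooooo                          
231                          . ooooooooo                        
232                        .    oooooooooo                      
233                       ...oooooooooooooo                     
234                      .... oooooooooooooo                    
235                     ...  oo oooooooooooo                    
236                     ...  oo..oooooooooooo                   
237                    ....  o..oooooooooooooo                  
238                   ......oooooYYYYooooooooo                  
239                   ..o..oYYYYYYYYYYYYoooooo                  
240                   ..oooYYYYYYYYYYYYYYYYooo      
[... 1266 characters left out ...]
      YYYYYYYYYYYYYYYYYYYY                    
261                      oYYYYYYYYYYYYYYYYY                     
262                        YYYYYYYYYYYYYYY                      
263                         oYYYYYYYYYYo                        
264                            ooYYYY                           
265 ............................................................
266 ............................................................
267 ................................................            
268                                                             
269                                                             
270                                                             
271
```

The bit is seated: its top centre is at (287,251), as predicted for z = 0.134, and the shaft shows through the bore. The scraper is on its pad. Handing in.

```bash
python3 -c "
from station import workorder
print(workorder.close_job())"
```

```text
the job is handed in; nothing more can be done
None
```

The job is handed in at about 43 s, with no verdict returned: the scraper is back on its pad and the bit is seated on the shoulder, but I could only confirm amber and black in the tray by thin edges, not their exact height.

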